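# Close the draught cover and tare the balance

## Robot

A 6-joint arm with a two-finger parallel gripper is mounted at the origin on the work surface. World frame = base frame: x ahead of the robot, y to its left, z up, the work surface at z = 0. Lengths are in m, angles in rad, forces in N, time in s.
With the tool pointing down it reaches from about 0.35 to 0.975 m from the base axis. Payload 4.9 kg.
Tool frame: the origin (TCP) lies at the very end of the fingers, on their centre line; the grasp point (between the pads) lies 19 mm behind it (manip.tcp_to_grasp is the distance from the TCP to the grasp point, in m); z points along the fingers, y is the direction in which the jaws open and shut (so a half turn about z gives the same grasp; the last joint's range is limited). The gripper opens to 85 mm and grips with 20 to 120 N. Pads are 22 mm wide; open, the fingers measure 114 mm over their backs; the gripper's body (76 mm by 85 mm) begins 54 mm behind the grasp point. The pads swing forward as they close: fully open they stand 13 mm farther back than shut.
Start: joints at [-1.24, 0.053, 1.613, -0, 1.476, -0.119], TCP at [0.272, -0.563, 0.231] pointing down, gripper open.
Joint ranges: [-3.01, 3.01], [-1.01, 2.22], [0.06, 2.58], [-1.02, 4.17], [0.09, 2.62], [-3.14, 3.14]. Speed limits (rad/s): [2.57, 2.57, 3.14, 3.14, 3.14, 3.14].

## Interface

Orientations are given as a unit quaternion [w, x, y, z].
In Python, from plant import sensors, cams, job, finder, manip gives the robot as it stands.
- The arm moves only by the shell command python3 -m pendant 'ROWS'. ROWS is JSON, a list of rows, each an object of numbers: "wx", "wy", "wz": the turn, a rotation vector about the tool's x, y, z in degrees; "dx", "dy", "dz": the shift along the tool's x, y, z in m; "hand": the gripper's target within -1 to 1 (fully open at 1, half-way at 0, shut at -1). A call has 1 to 20 rows; each row is the pose to reach, as a shift and turn from the pose commanded when the call began, along the tool's axes at that moment; what a row does not reach only later rows make up. A row lasts 1/12 s, in which the tool goes at most 41.7 mm and 7.16 degrees, less where a joint would pass 70% of its speed; a pose out of reach is approached as far as the arm can. A call with a gripper value outside its range is refused whole. The fingers move at their own pace and stop on an object; the grip force is fixed at half the most. Time passes only in rows, so rows that repeat a pose let the fingers close. It gives the time, the measured TCP pose, the force and the opening at its end, in the units of the state.
- sensors.state(): the state, without advancing time (a new reading comes with each control period).
- cams.grab_frame(name): name is "scene" or "top"; returns (picture, depth): 480x640x3 uint8, red, green, blue; 480x640 float32, m along the optical axis (not along the pixel's ray), 0 where there is no reading.
- cams.calibration(name): a dict with "fov_y" (degrees; the focal length in pixels is half the picture's height over the tangent of half this angle, whatever the lens; pixels are square), "cx", "cy" (the principal point, pixels), "pose" (4x4, takes a point from camera to world coordinates). Camera axes: x right, y down, z forward; pixel columns grow to the right and rows downward; lengths in m; the calibration is good to about 2 mm. A picture is of the moment at which its call begins. calibration takes no time and is no camera call.
- job.job_done(): hands the job in, once; it reports no verdict.
Trained networks look in the newest picture that a camera, given by its name, has taken for a name from the list of things; names that differ only in an ending like _2 or _b are one class to them, and where a whole thing is asked for, a point or a joint stands for the part that bears it (a point fixed in the world has none). Each returns a list of dicts, best first, with "score" (0 to 1); they miss things now and then, are a little off and sometimes report something else, mostly with a low value. They report only what shows in the picture. A call takes as long as a camera call.
- finder.look_for(camera, thing): "position" ([x, y, z] in m, in world coordinates, good to about 4 mm: the middle of the surface that is visible of it).
The state is a dict: "time": time; "joint_pos": joint angles; "joint_vel": joint speeds; "joint_efforts": joint torques, N m; "tool_pos": TCP position; "tool_rot": TCP orientation; "contact_force": force on the tool from outside, world axes, zero at the start; "ft_torque": the same for the moment, N m; "gripper_width": opening from 0.0 (shut) to 1.0 (fully open).
Only numpy, scipy, OpenCV 4.12 (cv2) and the standard library are available. Lean on these libraries where they do the work, as an engineer would, in place of code of your own. Each camera call takes 0.05 s, during which the arm holds its last target. There are 200 camera calls.

## Task

An empty beaker stands on the laboratory balance, ready for weighing. With the fingertips gently push the sliding cover of the glass draught shield fully shut, then lightly press the tare key (the wide bar in the middle of the key row) and let it come back up. Leave the other keys, the beaker and the things around the balance alone, and finish with the hand clear.

Things in the scene. Friction and masses are not known exactly. Their poses are not given: they have to be found in the camera images.
- balance: White laboratory balance fixed to the bench, 280 mm deep (x), 200 mm wide (y), deck 70 mm high. Origin: on the bench under its middle; +x to its back, -x to its front (operator), +y to the operator's left, z up. At the front, x = -140 to -42 mm, a console slopes up to the back by 0.21 rad, 46 mm high at its front edge, 67 mm at its back; on it the row of keys and, behind them, a blank display.
- shield (a point): Middle of the open top of the glass draught shield, at its rails' top, 168 mm above the bench (balance frame x = 45, y = 0 mm). The shield is square, 150 mm outside, of clear panes 3 mm thick, and stands on the deck from x = -30 to 120 mm of the balance. Axes as the balance's.
- pan (a point): Middle of the top of the round steel pan inside the shield, 104 mm diameter, 79 mm above the bench. The beaker stands on it.
- cover (a joint): Sliding cover of the shield, a clear pane 150 x 149 mm with grey edges, upper face 172 mm above the bench. Value: how far it is open, in m; 0 = fully shut, at its stop; at most 0.105. It slides level along the balance's x: opens to the back (+x), is shut by pushing it to the front (-x). It moves with about 1.5 N and stays where it is left.
- cover_ridge (a point): Middle of the rear (+x) face of the finger ridge on the cover, a black bar 100 mm long (y), 14 mm above the pane, rear face upright, front face sloped. The point is 7 mm above the pane, 7 mm below the ridge's top; with the cover shut it is at x = -5, y = 0 mm of the balance. Behind it the pane goes on 125 mm, bare. Axes as the balance's.
- tare_top (a point): Middle of the upper face of the tare key: the only wide bar key, 54 mm (y) x 16 mm, white, in the middle of the row, 6 mm above the console and sloped like it (axes tilted 0.21 rad, z square to the key's face). Its neighbours' edges are 21 mm from its ends. It is 85 mm in front of the shield.
- tare (a joint): Travel of the tare key, in m: 0 = up, 0.004 = fully down. It goes down square to the console on a spring, about 0.5 N at the start to 4 N fully down, and comes back up by itself. It takes the tare once it is 2 mm down.
- power (a joint): Travel of the round power key (16 mm diameter), at the left end of the row, 80 mm to the left (+y) of the tare key; same travel and spring. Leave alone.
- unit (a joint): Travel of the square key (14 mm) 55 mm to the left of the tare key; same travel and spring. Leave alone.
- mode (a joint): Travel of the square key (14 mm) 55 mm to the right (-y) of the tare key; same travel and spring. Leave alone.
- menu (a joint): Travel of the square key (14 mm) at the right end of the row, 80 mm to the right of the tare key; same travel and spring. Leave alone.
- beaker: Small empty glass beaker on the pan inside the shield, 42 mm diameter, 58 mm high; origin: centre of its underside, z up. Leave alone.
- bottle: White plastic bottle with black cap beside the balance, 60 mm diameter, 135 mm high; origin: centre of its underside. Leave alone.
- jar: Amber glass jar with black lid beside the balance, 56 mm diameter, 75 mm high; origin: centre of its underside. Leave alone.
- weight: Steel calibration weight with a knob beside the balance, 34 mm diameter, 56 mm high; origin: centre of its underside. Leave alone.

How it is judged:
By the outcome, as a careful person would: the job done as asked, in the order asked, and still so for the second after the job is handed in, with the robot touching nothing.
It also fails if it takes over 48 s, if anything falls off the work surface, if the arm or the gripper's body presses on something with over 40 N, if the wrist force passes 120 N, or if a joint passes its speed limit or range.

## Working session

There is one attempt and no reset: what is moved stays moved. The work goes in short steps, Python scripts to look and compute and a shell command to move; the robot and the scene stay as the last step left them, time stands still between calls to the robot, and variables do not carry over. Pictures are saved under pics/ and viewed, about 8 in all and at most 12, crops included, and the job is handed in when it is done.

```bash
mkdir -p pics; cat > h.py <<'E'
import numpy as np, cv2
from plant import sensors, cams, job, finder, manip
def K(n):
    c=cams.calibration(n); f=240/np.tan(np.radians(c["fov_y"])/2); return f,c["cx"],c["cy"],np.array(c["pose"])
def px2w(n,u,v,d):
    f,cx,cy,T=K(n); return (T@np.array([(u-cx)*d/f,(v-cy)*d/f,d,1]))[:3]
def ray(n,u,v,z):
    f,cx,cy,T=K(n); r=T[:3,:3]@np.array([(u-cx)/f,(v-cy)/f,1]); return T[:3,3]+r*(z-T[2,3])/r[2]
def w2px(n,p):
    f,cx,cy,T=K(n); q=np.linalg.inv(T)@np.append(p,1); return f*q[0]/q[2]+cx,f*q[1]/q[2]+cy
E
python3 - <<'E'
from h import *
for n in ("scene","top"):
    im,d=cams.grab_frame(n); cv2.imwrite(f"pics/{n}0.png",im[:,:,::-1]); np.save(f"{n}0.npy",d)
    print(n,K(n)[3][:3,3].round(3),K(n)[0])
    for t in ("balance","cover","cover_ridge","tare_top","tare","power","menu","mode","unit","beaker","bottle","jar","weight"):
        print(t,[(np.round(r["position"],3).tolist(),round(r["score"],2),np.round(w2px(n,r["position"])).tolist()) for r in finder.look_for(n,t)[:2]])
print(sensors.state())
E
```

```text
scene [ 0.909 -0.435  0.967] 622.557014620626
balance [([0.653, -0.088, 0.132], 0.6, [313.0, 337.0])]
cover [([0.706, -0.056, 0.168], 0.9, [357.0, 330.0])]
cover_ridge [([0.705, -0.061, 0.175], 0.73, [354.0, 330.0])]
tare_top [([0.48, -0.078, 0.057], 0.71, [237.0, 296.0])]
tare [([0.478, -0.08, 0.058], 0.81, [235.0, 295.0])]
power []
menu [([0.683, -0.248, 0.043], 0.56, [261.0, 452.0]), ([0.484, -0.158, 0.055], 0.53, [205.0, 330.0])]
mode [([0.488, -0.133, 0.058], 0.44, [217.0, 320.0])]
unit [([0.473, -0.028, 0.058], 0.38, [253.0, 273.0]), ([0.486, -0.13, 0.058], 0.32, [218.0, 318.0])]
beaker [([0.473, -0.026, 0.059], 0.22, [254.0, 273.0])]
bottle [([0.563, -0.263, 0.089], 0.88, [191.0, 399.0])]
jar [([0.611, 0.127, 0.061], 0.63, [370.0, 257.0])]
weight [([0.685, -0.245, 0.039], 0.81, [263.0, 452.0])]
top [0.513 0.026 0.826] 443.0139051575478
balance [([0.624, -0.059, 0.078], 0.74, [367.0, 196.0]), ([0.67, -0.231, 0.035], 0.48, [459.0, 176.0])]
cover [([0.7, -0.053, 0.176], 0.59, [370.0, 136.0])]
cover_ridge [([0.699, -0.048, 0.171], 0.78, [367.0, 138.0])]
tare_top [([0.48, -0.075, 0
[... 537 characters left out ...]
os': array([-1.23998867e+00,  5.27052638e-02,  1.61288770e+00, -2.29806128e-05,
        1.47599391e+00, -1.19022634e-01]), 'joint_vel': array([ 1.54600807e-03,  7.88536103e-05,  1.92486051e-04, -8.26313161e-04,
        5.44360159e-05,  1.48144482e-03]), 'joint_efforts': array([ 4.10813800e-04, -3.93673861e+01, -3.70453084e+01, -6.33854961e-05,
        5.04689069e-04, -3.05600302e-06]), 'tool_pos': array([ 0.27173566, -0.56282233,  0.23130766]), 'tool_rot': array([ 4.08363210e-06,  9.74812793e-01,  2.23024705e-01, -1.10690975e-05]), 'contact_force': array([ 0.53431758,  0.01553473, -0.3074679 ]), 'ft_torque': array([-0.03087309, -0.03526687,  0.02162816]), 'gripper_width': 1.0031044013567663}
```

View pics/scene0.png

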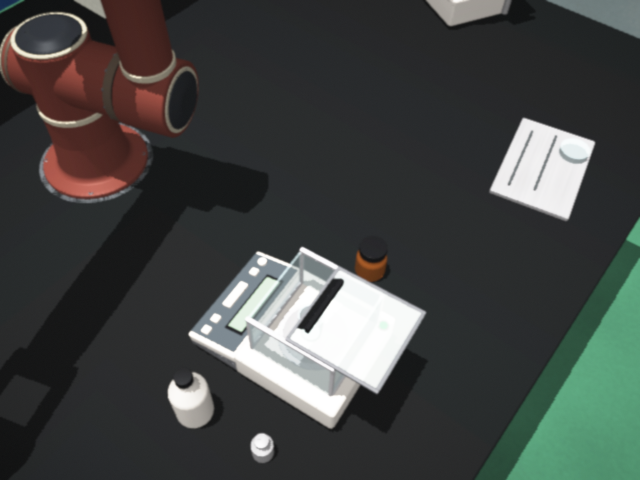

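View pics/top0.png

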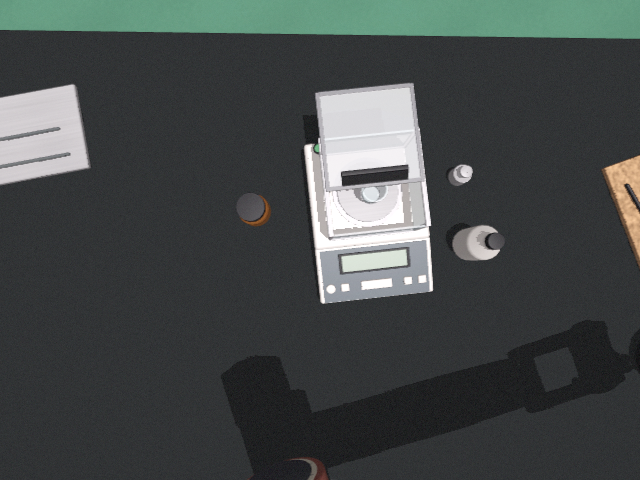

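The scene view shows the cover nearly fully open, with the ridge at (322,305) and the key row at lower left, near (235,296). In the top view the ridge runs (342,178) to (408,171) and the tare bar is at (377,284). I'll refine the pose from blobs next.

```bash
python3 - <<'E'
from h import *
from scipy.optimize import least_squares
im=cv2.imread("pics/top0.png"); g=im.max(2)
# keys
def blobs(mask,x0,y0,amin):
    n,l,s,c=cv2.connectedComponentsWithStats(mask.astype(np.uint8)); 
    return [(c[i]+[x0,y0],s[i,4],s[i,2:4]) for i in range(1,n) if s[i,4]>amin]
print("keys",blobs(g[270:298,322:430]>170,322,270,15))
sub=g[160:190,335:415]; m=(sub<45)
print("ridge",blobs(m,335,160,60))
ims=cv2.imread("pics/scene0.png"); gs=ims.max(2)
print("skeys",blobs(gs[250:345,195:275]>190,195,250,15))
print("sridge",blobs(gs[275:340,295:350]<45,295,275,60))
cv2.imwrite("pics/crop.png",np.hstack([cv2.resize(im[80:305,300:440],None,fx=2.6,fy=2.6,interpolation=2),cv2.resize(ims[240:440,185:345],(468,585),interpolation=2)])[:, :800])
E
```

```text
keys [(array([349.13043478, 270.30434783]), np.int32(23), array([16,  2], dtype=int32)), (array([428.64705882, 279.02941176]), np.int32(34), array([ 2, 22], dtype=int32)), (array([322.37837838, 287.51351351]), np.int32(37), array([ 3, 24], dtype=int32)), (array([421.82089552, 278.6119403 ]), np.int32(67), array([9, 8], dtype=int32)), (array([407.640625, 280.34375 ]), np.int32(64), array([9, 9], dtype=int32)), (array([376.35888502, 283.65505226]), np.int32(287), array([32, 12], dtype=int32)), (array([344.84285714, 287.24285714]), np.int32(70), array([9, 9], dtype=int32)), (array([330.5       , 288.80555556]), np.int32(72), array([10,  9], dtype=int32))]
ridge []
skeys [(array([263.5037594 , 258.51879699]), np.int32(133), array([19, 14], dtype=int32)), (array([253.43478261, 270.98550725]), np.int32(69), array([10,  9], dtype=int32)), (array([257.77226956, 311.45855926]), np.int32(1291), array([46, 67], dtype=int32)), (array([234.70242215, 293.83737024]), np.int32(289), array([26, 27], dtype=int32)), (array([215.12      , 317.53333333]), np.int32(75), array([11, 10], dtype=int32)), (array([205.91139241, 328.93670886]), np.int32(79), array([11, 11], dtype=int32)), (array([256.23076923, 333.96153846]), np.int32(52), array([ 8, 11], dtype=int32)), (array([203.97142857, 339.72857143]), np.int32(140), array([25, 13], dtype=int32)), (array([245.40625, 340.71875]), np.int32(64), array([10, 10], dtype=int32))]
sridge [(array([321.22970297, 303.2019802 ]), np.int32(505), array([43, 52], dtype=int32))]
```

View pics/crop.png

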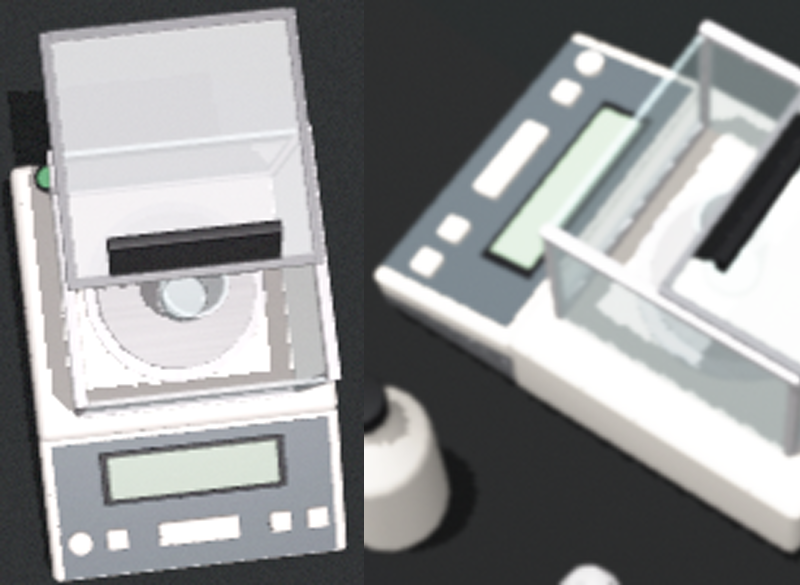

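The crop shows all five keys clearly. The ridge's rear-top edge runs from about (341.5,172) to (408,165.4) in the top picture.

```bash
python3 - <<'E'
from h import *
k=[(330.5,288.8),(344.8,287.2),(376.4,283.7),(407.6,280.3),(421.8,278.6)]; off=[80,55,0,-55,-80]
P=np.array([ray("top",*p,.057) for p in k]); 
ks=[(None),(253.4,271),(234.7,293.8),(215.1,317.5),(205.9,328.9)]
S=np.array([ray("scene",*p,.057) for p in ks[1:]])
for A in(P,S):
    d=A[0]-A[-1]; print(A.round(4).tolist(),"yaw",np.arctan2(-d[0],d[1]), np.linalg.norm(d))
d=P[0]-P[-1]; yaw=np.arctan2(-d[0],d[1]); X=np.array([np.cos(yaw),np.sin(yaw)]);Y=np.array([-X[1],X[0]])
t=(P[2]+S[1])[:2]/2; O=t+.115*X; print("tare",t,"O",O)
c=lambda u,v:(300+u/2.6,80+v/2.6)
def loc(p): return np.array([(p[:2]-O)@X,(p[:2]-O)@Y]).round(4)
for n,q,z in [("rearL",(108,239),.186),("rearR",(281,222),.186),("frontL",(108,271),.172),("frontR",(281,257),.172),("paneFL",(70,285),.172),("paneFR",(322,263),.172),("paneRL",(42,32),.172),("paneRR",(294,10),.172)]:
    w=ray("top",*c(*q),z); print(n,w.round(4),loc(w))
n="scene"
for u,v in [(827-27,115),(720,268),(700,250)]:
    w=ray(n,185+(u-364)/2.925,240+v/2.925,.186); print(w.round(4),loc(w))
print(sensors.state()["time"])
E
```

```text
[[0.4663, 0.0016, 0.057], [0.4691, -0.0231, 0.057], [0.4754, -0.0779, 0.057], [0.4815, -0.1323, 0.057], [0.4846, -0.157, 0.057]] yaw 0.11472412513870646 0.15972733231858827
[[0.4694, -0.0233, 0.057], [0.4757, -0.078, 0.057], [0.4817, -0.1321, 0.057], [0.4848, -0.157, 0.057]] yaw 0.1149638894361876 0.13461541363948276
tare [ 0.47554973 -0.07795104] O [ 0.58979377 -0.06478669]
rearL [ 0.6441 -0.0096  0.186 ] [0.0602 0.0486]
rearR [ 0.6545 -0.1071  0.186 ] [ 0.0595 -0.0494]
frontL [ 0.6284 -0.0105  0.172 ] [0.0446 0.0495]
frontR [ 0.6373 -0.1099  0.172 ] [ 0.0421 -0.0502]
paneFL [0.6202 0.0113 0.172 ] [0.0389 0.0721]
paneFR [ 0.6341 -0.1335  0.172 ] [ 0.0361 -0.0733]
paneRL [0.7672 0.0281 0.172 ] [0.1869 0.072 ]
paneRR [ 0.7819 -0.118   0.172 ] [ 0.1847 -0.0749]
[ 0.6341 -0.0167  0.186 ] [0.0495 0.0427]
[ 0.6573 -0.1101  0.186 ] [ 0.0618 -0.0527]
[ 0.6437 -0.1086  0.186 ] [ 0.0485 -0.0497]
1.4
```

Blob, size and pane checks agree: yaw is 0.115, tare is at (0.4755,-0.078) and the cover is open about 65 mm. I'll move behind and above the ridge with the fingers shut.

```bash
python3 -m pendant '[{"dx":0.588,"dy":-0.2805,"dz":-0.02,"wz":19.2,"hand":-1},{"dx":0.588,"dy":-0.2805,"dz":-0.02,"wz":19.2,"hand":-1},{"dx":0.588,"dy":-0.2805,"dz":-0.02,"wz":19.2,"hand":-1},{"dx":0.588,"dy":-0.2805,"dz":-0.02,"wz":19.2,"hand":-1},{"dx":0.588,"dy":-0.2805,"dz":-0.02,"wz":19.2,"hand":-1},{"dx":0.588,"dy":-0.2805,"dz":-0.02,"wz":19.2,"hand":-1},{"dx":0.588,"dy":-0.2805,"dz":-0.02,"wz":19.2,"hand":-1},{"dx":0.588,"dy":-0.2805,"dz":-0.02,"wz":19.2,"hand":-1},{"dx":0.588,"dy":-0.2805,"dz":-0.02,"wz":19.2,"hand":-1},{"dx":0.588,"dy":-0.2805,"dz":-0.02,"wz":19.2,"hand":-1},{"dx":0.588,"dy":-0.2805,"dz":-0.02,"wz":19.2,"hand":-1},{"dx":0.588,"dy":-0.2805,"dz":-0.02,"wz":19.2,"hand":-1},{"dx":0.588,"dy":-0.2805,"dz":-0.02,"wz":19.2,"hand":-1},{"dx":0.588,"dy":-0.2805,"dz":-0.02,"wz":19.2,"hand":-1},{"dx":0.588,"dy":-0.2805,"dz":-0.02,"wz":19.2,"hand":-1},{"dx":0.588,"dy":-0.2805,"dz":-0.02,"wz":19.2,"hand":-1},{"dx":0.588,"dy":-0.2805,"dz":-0.02,"wz":19.2,"hand":-1},{"dx":0.588,"dy":-0.2805,"dz":-0.02,"wz":19.2,"hand":-1},{"dx":0.588,"dy":-0.2805,"dz":-0.02,"wz":19.2,"hand":-1},{"dx":0.588,"dy":-0.2805,"dz":-0.02,"wz":19.2,"hand":-1}]'
python3 - <<'E'
from h import *
im,d=cams.grab_frame("scene"); cv2.imwrite("pics/s1.png",im[140:460,140:560,::-1]); print(sensors.state())
E
```

```text
{'time': 1.45, 'joint_pos': array([-1.23997848e+00,  5.26938042e-02,  1.61289622e+00, -3.32287921e-05,
        1.47596632e+00, -1.18976275e-01]), 'joint_vel': array([ 2.56089053e-04, -5.14491914e-05,  1.49145883e-03,  4.98312785e-04,
        1.19283519e-03, -2.05825336e-03]), 'joint_efforts': array([ 5.79013522e-05, -3.93670499e+01, -3.70451868e+01, -1.12337925e-04,
        4.90235798e-04, -1.46222635e-05]), 'tool_pos': array([ 0.27174003, -0.56282437,  0.23130968]), 'tool_rot': array([ 1.98035196e-05,  9.74816718e-01,  2.23007548e-01, -1.45275093e-05]), 'contact_force': array([0.05814724, 0.20543808, 0.07613509]), 'ft_torque': array([ 0.0259273 , -0.01396161, -0.02415147]), 'gripper_width': 0.997230968907731}invalid input
```

View pics/s1.png

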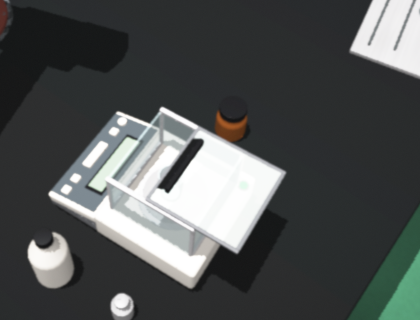

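The picture shows nothing moved, because the call was refused as "invalid input". Rows probably need all the keys.

```bash
python3 -m pendant '[{"wx":0,"wy":0,"wz":19.2,"dx":0.588,"dy":-0.2805,"dz":-0.02,"hand":-1},{"wx":0,"wy":0,"wz":19.2,"dx":0.588,"dy":-0.2805,"dz":-0.02,"hand":-1},{"wx":0,"wy":0,"wz":19.2,"dx":0.588,"dy":-0.2805,"dz":-0.02,"hand":-1},{"wx":0,"wy":0,"wz":19.2,"dx":0.588,"dy":-0.2805,"dz":-0.02,"hand":-1},{"wx":0,"wy":0,"wz":19.2,"dx":0.588,"dy":-0.2805,"dz":-0.02,"hand":-1},{"wx":0,"wy":0,"wz":19.2,"dx":0.588,"dy":-0.2805,"dz":-0.02,"hand":-1},{"wx":0,"wy":0,"wz":19.2,"dx":0.588,"dy":-0.2805,"dz":-0.02,"hand":-1},{"wx":0,"wy":0,"wz":19.2,"dx":0.588,"dy":-0.2805,"dz":-0.02,"hand":-1},{"wx":0,"wy":0,"wz":19.2,"dx":0.588,"dy":-0.2805,"dz":-0.02,"hand":-1},{"wx":0,"wy":0,"wz":19.2,"dx":0.588,"dy":-0.2805,"dz":-0.02,"hand":-1},{"wx":0,"wy":0,"wz":19.2,"dx":0.588,"dy":-0.2805,"dz":-0.02,"hand":-1},{"wx":0,"wy":0,"wz":19.2,"dx":0.588,"dy":-0.2805,"dz":-0.02,"hand":-1},{"wx":0,"wy":0,"wz":19.2,"dx":0.588,"dy":-0.2805,"dz":-0.02,"hand":-1},{"wx":0,"wy":0,"wz":19.2,"dx":0.588,"dy":-0.2805,"dz":-0.02,"hand":-1},{"wx":0,"wy":0,"wz":19.2,"dx":0.588,"dy":-0.2805,"dz":-0.02,"hand":-1},{"wx":0,"wy":0,"wz":19.2,"dx":0.588,"dy":-0.2805,"dz":-0.02,"hand":-1},{"wx":0,"wy":0,"wz":19.2,"dx":0.588,"dy":-0.2805,"dz":-0.02,"hand":-1},{"wx":0,"wy":0,"wz":19.2,"dx":0.588,"dy":-0.2805,"dz":-0.02,"hand":-1},{"wx":0,"wy":0,"wz":19.2,"dx":0.588,"dy":-0.2805,"dz":-0.02,"hand":-1},{"wx":0,"wy":0,"wz":19.2,"dx":0.588,"dy":-0.2805,"dz":-0.02,"hand":-1}]'
```

```text
time: 3.12
tool_pos: [0.6787, -0.0556, 0.2512]
tool_rot: [0.0, 0.998, 0.057, -0.0]
contact_force: [-0.4, -0.0, -0.3]
gripper_width: -0.004
```

```bash
python3 -m pendant '[{"wx":0,"wy":0,"wz":0,"dx":0,"dy":0,"dz":0.03,"hand":-1},{"wx":0,"wy":0,"wz":0,"dx":0,"dy":0,"dz":0.05,"hand":-1},{"wx":0,"wy":0,"wz":0,"dx":0,"dy":0,"dz":0.06,"hand":-1},{"wx":0,"wy":0,"wz":0,"dx":0,"dy":0,"dz":0.066,"hand":-1},{"wx":0,"wy":0,"wz":0,"dx":0,"dy":0,"dz":0.07,"hand":-1},{"wx":0,"wy":0,"wz":0,"dx":0,"dy":0,"dz":0.073,"hand":-1},{"wx":0,"wy":0,"wz":0,"dx":0,"dy":0,"dz":0.073,"hand":-1}]'
python3 - <<'E'
from h import *
im,d=cams.grab_frame("scene"); cv2.imwrite("pics/s2.png",cv2.resize(im[200:420,220:480,::-1],None,fx=2.5,fy=2.5)); print(sensors.state()["contact_force"])
E
```

```text
time: 3.7
tool_pos: [0.6796, -0.0549, 0.1789]
tool_rot: [0.0, 0.998, 0.057, 0.0]
contact_force: [-0.6, -0.4, -0.4]
gripper_width: -0.0
[ 0.1323333   0.51776351 -0.66612045]
```

View pics/s2.png

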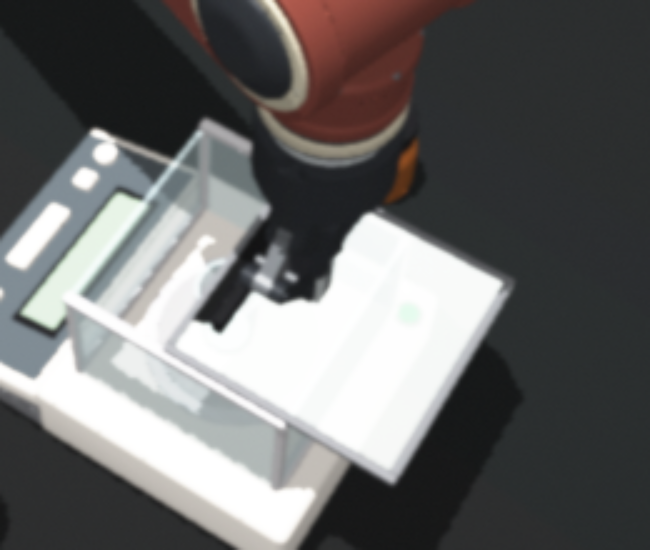

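The fingertips stand just behind the ridge, over the bare pane, with no contact. Now I'll push slowly towards the front.

```bash
python3 -m pendant '[{"wx":0,"wy":0,"wz":0,"dx":-0.004,"dy":0,"dz":0,"hand":-1},{"wx":0,"wy":0,"wz":0,"dx":-0.008,"dy":0,"dz":0,"hand":-1},{"wx":0,"wy":0,"wz":0,"dx":-0.011,"dy":0,"dz":0,"hand":-1},{"wx":0,"wy":0,"wz":0,"dx":-0.014,"dy":0,"dz":0,"hand":-1},{"wx":0,"wy":0,"wz":0,"dx":-0.017,"dy":0,"dz":0,"hand":-1},{"wx":0,"wy":0,"wz":0,"dx":-0.020,"dy":0,"dz":0,"hand":-1},{"wx":0,"wy":0,"wz":0,"dx":-0.023,"dy":0,"dz":0,"hand":-1},{"wx":0,"wy":0,"wz":0,"dx":-0.026,"dy":0,"dz":0,"hand":-1},{"wx":0,"wy":0,"wz":0,"dx":-0.029,"dy":0,"dz":0,"hand":-1},{"wx":0,"wy":0,"wz":0,"dx":-0.032,"dy":0,"dz":0,"hand":-1},{"wx":0,"wy":0,"wz":0,"dx":-0.035,"dy":0,"dz":0,"hand":-1},{"wx":0,"wy":0,"wz":0,"dx":-0.038,"dy":0,"dz":0,"hand":-1},{"wx":0,"wy":0,"wz":0,"dx":-0.041,"dy":0,"dz":0,"hand":-1},{"wx":0,"wy":0,"wz":0,"dx":-0.044,"dy":0,"dz":0,"hand":-1},{"wx":0,"wy":0,"wz":0,"dx":-0.047,"dy":0,"dz":0,"hand":-1},{"wx":0,"wy":0,"wz":0,"dx":-0.050,"dy":0,"dz":0,"hand":-1},{"wx":0,"wy":0,"wz":0,"dx":-0.053,"dy":0,"dz":0,"hand":-1},{"wx":0,"wy":0,"wz":0,"dx":-0.056,"dy":0,"dz":0,"hand":-1},{"wx":0,"wy":0,"wz":0,"dx":-0.059,"dy":0,"dz":0,"hand":-1},{"wx":0,"wy":0,"wz":0,"dx":-0.062,"dy":0,"dz":0,"hand":-1}]'
```

```text
time: 5.42
tool_pos: [0.6174, -0.0617, 0.1783]
tool_rot: [0.0, 0.998, 0.057, 0.0]
contact_force: [0.9, 0.0, 1.5]
gripper_width: -0.0
```

```bash
python3 -m pendant '[{"wx":0,"wy":0,"wz":0,"dx":-0.002,"dy":0,"dz":0,"hand":-1},{"wx":0,"wy":0,"wz":0,"dx":-0.004,"dy":0,"dz":0,"hand":-1},{"wx":0,"wy":0,"wz":0,"dx":-0.006,"dy":0,"dz":0,"hand":-1},{"wx":0,"wy":0,"wz":0,"dx":-0.008,"dy":0,"dz":0,"hand":-1},{"wx":0,"wy":0,"wz":0,"dx":-0.010,"dy":0,"dz":0,"hand":-1},{"wx":0,"wy":0,"wz":0,"dx":-0.012,"dy":0,"dz":0,"hand":-1},{"wx":0,"wy":0,"wz":0,"dx":-0.014,"dy":0,"dz":0,"hand":-1},{"wx":0,"wy":0,"wz":0,"dx":-0.016,"dy":0,"dz":0,"hand":-1},{"wx":0,"wy":0,"wz":0,"dx":-0.017,"dy":0,"dz":0,"hand":-1},{"wx":0,"wy":0,"wz":0,"dx":-0.018,"dy":0,"dz":0,"hand":-1},{"wx":0,"wy":0,"wz":0,"dx":-0.018,"dy":0,"dz":0,"hand":-1}]'
python3 - <<'E'
from h import *
im,d=cams.grab_frame("top"); cv2.imwrite("pics/t3.png",cv2.resize(im[80:310,290:450,::-1],None,fx=2.6,fy=2.6)); print(sensors.state()["contact_force"])
E
```

```text
time: 6.33
tool_pos: [0.5995, -0.0637, 0.1782]
tool_rot: [-0.0, 0.998, 0.057, -0.0]
contact_force: [0.5, 0.6, -0.4]
gripper_width: -0.001
[0.76898625 0.20396475 0.58707694]
```

View pics/t3.png

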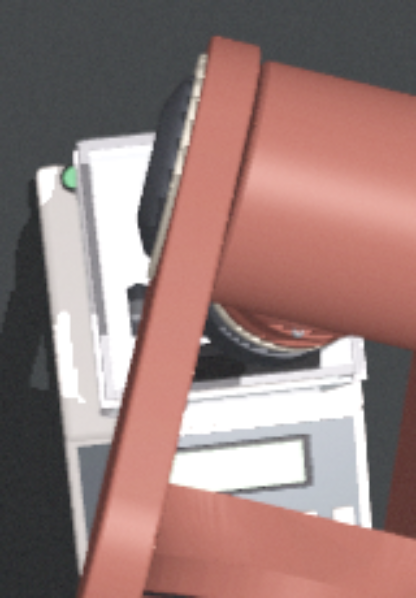

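The cover has followed and is nearly shut, with its front edge close to the shield front. I'll creep in 1 mm rows and watch the force.

```bash
python3 -m pendant '[{"wx":0,"wy":0,"wz":0,"dx":-0.001,"dy":0,"dz":0,"hand":-1},{"wx":0,"wy":0,"wz":0,"dx":-0.002,"dy":0,"dz":0,"hand":-1},{"wx":0,"wy":0,"wz":0,"dx":-0.003,"dy":0,"dz":0,"hand":-1},{"wx":0,"wy":0,"wz":0,"dx":-0.004,"dy":0,"dz":0,"hand":-1},{"wx":0,"wy":0,"wz":0,"dx":-0.004,"dy":0,"dz":0,"hand":-1}]'; python3 -m pendant '[{"wx":0,"wy":0,"wz":0,"dx":-0.001,"dy":0,"dz":0,"hand":-1},{"wx":0,"wy":0,"wz":0,"dx":-0.0015,"dy":0,"dz":0,"hand":-1},{"wx":0,"wy":0,"wz":0,"dx":-0.0015,"dy":0,"dz":0,"hand":-1}]'
```

```text
time: 6.8
tool_pos: [0.5955, -0.0642, 0.1781]
tool_rot: [-0.0, 0.998, 0.057, -0.0]
contact_force: [0.7, -0.6, -0.0]
gripper_width: 0.003
time: 7.05
tool_pos: [0.5954, -0.0642, 0.1782]
tool_rot: [-0.0, 0.998, 0.057, 0.002]
contact_force: [6.2, -0.0, -3.1]
gripper_width: -0.0
```

The tool stopped at local x = 5.6 mm (6 mm was expected when shut) and the force rose to 6 N, so the cover is at its stop. I'll back off, lift, and go over the tare key tilted 12°.

```bash
python3 -m pendant '[{"wx":0,"wy":0,"wz":0,"dx":0.006,"dy":0,"dz":0,"hand":-1},{"wx":0,"wy":0,"wz":0,"dx":0.014,"dy":0,"dz":0,"hand":-1},{"wx":0,"wy":0,"wz":0,"dx":0.014,"dy":0,"dz":-0.03,"hand":-1},{"wx":0,"wy":0,"wz":0,"dx":0.012,"dy":0,"dz":-0.06,"hand":-1},{"wx":0,"wy":0,"wz":0,"dx":-0.01,"dy":0,"dz":-0.075,"hand":-1},{"wx":0,"wy":4,"wz":0,"dx":-0.04,"dy":0,"dz":-0.075,"hand":-1},{"wx":0,"wy":8,"wz":0,"dx":-0.08,"dy":0,"dz":-0.075,"hand":-1},{"wx":0,"wy":12,"wz":0,"dx":-0.11,"dy":0,"dz":-0.075,"hand":-1},{"wx":0,"wy":12,"wz":0,"dx":-0.1254,"dy":0,"dz":-0.075,"hand":-1},{"wx":0,"wy":12,"wz":0,"dx":-0.1254,"dy":0,"dz":-0.045,"hand":-1},{"wx":0,"wy":12,"wz":0,"dx":-0.1254,"dy":0,"dz":-0.01,"hand":-1},{"wx":0,"wy":12,"wz":0,"dx":-0.1254,"dy":0,"dz":0.02,"hand":-1},{"wx":0,"wy":12,"wz":0,"dx":-0.1254,"dy":0,"dz":0.05,"hand":-1},{"wx":0,"wy":12,"wz":0,"dx":-0.1254,"dy":0,"dz":0.075,"hand":-1},{"wx":0,"wy":12,"wz":0,"dx":-0.1254,"dy":0,"dz":0.0915,"hand":-1},{"wx":0,"wy":12,"wz":0,"dx":-0.1254,"dy":0,"dz":0.0915,"hand":-1},{"wx":0,"wy":12,"wz":0,"dx":-0.1254,"dy":0,"dz":0.0915,"hand":-1}]'
python3 - <<'E'
from h import *
im,d=cams.grab_frame("scene"); cv2.imwrite("pics/s4.png",cv2.resize(im[210:410,170:420,::-1],None,fx=3,fy=3)); s=sensors.state();print(s["contact_force"])
from scipy.spatial.transform import Rotation as R
q=s["tool_rot"];M=R.from_quat([*q[1:],q[0]]).as_matrix();print(M.round(3)); print("delta to key top in tool axes",M.T@(np.array([.4755,-.078,.0573])-s["tool_pos"]))
E
```

```text
time: 8.47
tool_pos: [0.4693, -0.0785, 0.0861]
tool_rot: [-0.007, 0.993, 0.057, 0.103]
contact_force: [-0.3, -0.2, 0.9]
gripper_width: -0.004
[ 0.4839495   0.16099574 -0.18000686]
[[ 0.972  0.115  0.207]
 [ 0.112 -0.993  0.024]
 [ 0.208  0.    -0.978]]
delta to key top in tool axes [-0.00133865 -0.0003264   0.03088034]
```

View pics/s4.png

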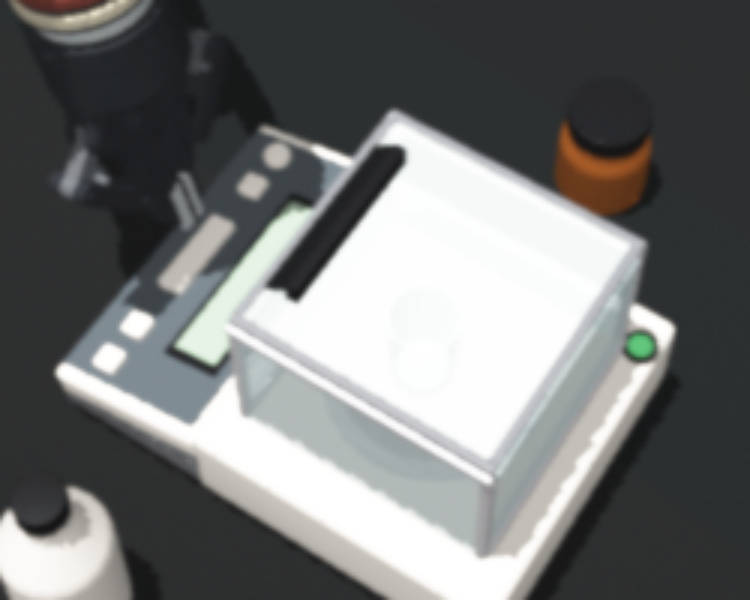

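The cover sits flush with the shield all round, and the fingertips hang in front of the tare bar at (195,250). Now I'll descend along the key normal.

```bash
python3 -m pendant '[{"wx":0,"wy":0,"wz":0,"dx":-0.001,"dy":0,"dz":0.010,"hand":-1},{"wx":0,"wy":0,"wz":0,"dx":-0.001,"dy":0,"dz":0.018,"hand":-1},{"wx":0,"wy":0,"wz":0,"dx":-0.001,"dy":0,"dz":0.024,"hand":-1},{"wx":0,"wy":0,"wz":0,"dx":-0.001,"dy":0,"dz":0.027,"hand":-1},{"wx":0,"wy":0,"wz":0,"dx":-0.001,"dy":0,"dz":0.028,"hand":-1},{"wx":0,"wy":0,"wz":0,"dx":-0.001,"dy":0,"dz":0.028,"hand":-1}]'
python3 - <<'E'
from h import *
im,d=cams.grab_frame("scene"); cv2.imwrite("pics/s5.png",cv2.resize(im[220:350,170:300,::-1],None,fx=4.5,fy=4.5,interpolation=2))
a=[]
for i in range(6): cams.grab_frame("scene"); a.append(sensors.state()["contact_force"])
print(np.mean(a,0),np.std(a,0))
E
```

```text
time: 9.02
tool_pos: [0.4744, -0.0781, 0.0588]
tool_rot: [-0.006, 0.993, 0.057, 0.104]
contact_force: [-0.2, 1.0, 0.8]
gripper_width: 0.003
[ 0.10846542 -0.08889839 -0.32912263] [0.45650922 0.40945847 0.93909806]
```

View pics/s5.png

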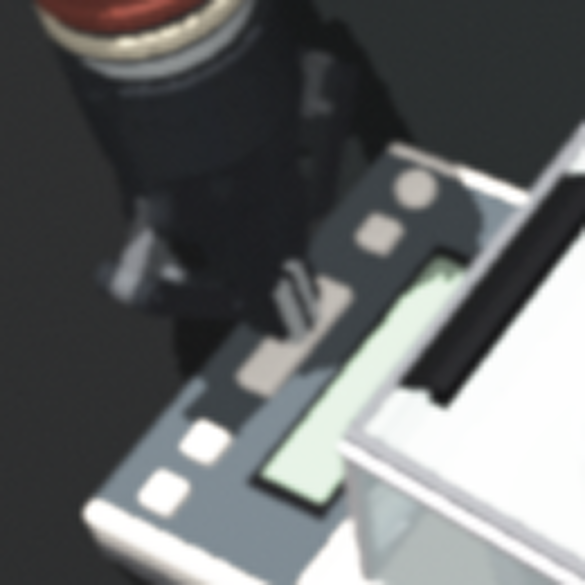

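The fingertips are centred on the tare bar at crop position (295,310), just above it with no contact. I'll press in small steps, averaging the force.

```bash
cat > f.py <<'E'
from h import *
a=[]
for i in range(10): cams.grab_frame("scene"); s=sensors.state(); a.append(s["contact_force"])
m=np.mean(a,0); print("F",m.round(2),"along key",round(m@[-.207,-.024,.978],2),s["tool_pos"].round(4))
E
python3 -m pendant '[{"wx":0,"wy":0,"wz":0,"dx":0,"dy":0,"dz":0.001,"hand":-1},{"wx":0,"wy":0,"wz":0,"dx":0,"dy":0,"dz":0.002,"hand":-1},{"wx":0,"wy":0,"wz":0,"dx":0,"dy":0,"dz":0.002,"hand":-1}]'; python3 f.py
python3 -m pendant '[{"wx":0,"wy":0,"wz":0,"dx":0,"dy":0,"dz":0.001,"hand":-1},{"wx":0,"wy":0,"wz":0,"dx":0,"dy":0,"dz":0.001,"hand":-1}]'; python3 f.py
```

```text
time: 9.62
tool_pos: [0.4751, -0.0781, 0.0572]
tool_rot: [-0.006, 0.993, 0.057, 0.104]
contact_force: [-1.0, 0.2, 0.2]
gripper_width: -0.001
F [0.07 0.15 0.66] along key 0.63 [ 0.475  -0.0781  0.0573]
time: 10.28
tool_pos: [0.4753, -0.0781, 0.0563]
tool_rot: [-0.006, 0.993, 0.057, 0.104]
contact_force: [0.3, -0.7, 1.7]
gripper_width: 0.003
F [-0.45  0.06  1.49] along key 1.55 [ 0.4753 -0.0781  0.0563]
```

```bash
python3 -m pendant '[{"wx":0,"wy":0,"wz":0,"dx":0,"dy":0,"dz":0.001,"hand":-1},{"wx":0,"wy":0,"wz":0,"dx":0,"dy":0,"dz":0.0018,"hand":-1},{"wx":0,"wy":0,"wz":0,"dx":0,"dy":0,"dz":0.0018,"hand":-1}]'; python3 f.py
```

```text
time: 11.03
tool_pos: [0.4757, -0.0781, 0.0545]
tool_rot: [-0.006, 0.993, 0.057, 0.104]
contact_force: [-0.6, -0.7, 2.9]
gripper_width: -0.0
F [-0.98 -0.11  2.97] along key 3.11 [ 0.4757 -0.0781  0.0546]
```

3.1 N means about 3 mm down, so the tare is taken. I'll release and withdraw.

```bash
python3 -m pendant '[{"wx":0,"wy":0,"wz":0,"dx":0,"dy":0,"dz":-0.003,"hand":-1},{"wx":0,"wy":0,"wz":0,"dx":0,"dy":0,"dz":-0.01,"hand":-1},{"wx":0,"wy":0,"wz":0,"dx":0,"dy":0,"dz":-0.04,"hand":-1},{"wx":0,"wy":0,"wz":0,"dx":0,"dy":0,"dz":-0.08,"hand":-1},{"wx":0,"wy":0,"wz":0,"dx":0,"dy":0,"dz":-0.12,"hand":-1},{"wx":0,"wy":0,"wz":0,"dx":0,"dy":0,"dz":-0.15,"hand":-1},{"wx":0,"wy":0,"wz":0,"dx":0,"dy":0.04,"dz":-0.18,"hand":-1},{"wx":0,"wy":0,"wz":0,"dx":0,"dy":0.08,"dz":-0.19,"hand":-1},{"wx":0,"wy":0,"wz":0,"dx":0,"dy":0.12,"dz":-0.19,"hand":-1},{"wx":0,"wy":0,"wz":0,"dx":0,"dy":0.16,"dz":-0.19,"hand":-1},{"wx":0,"wy":0,"wz":0,"dx":0,"dy":0.2,"dz":-0.19,"hand":-1},{"wx":0,"wy":0,"wz":0,"dx":0,"dy":0.24,"dz":-0.19,"hand":-1},{"wx":0,"wy":0,"wz":0,"dx":0,"dy":0.26,"dz":-0.19,"hand":-1},{"wx":0,"wy":0,"wz":0,"dx":0,"dy":0.26,"dz":-0.19,"hand":-1},{"wx":0,"wy":0,"wz":0,"dx":0,"dy":0.26,"dz":-0.19,"hand":-1}]'; python3 f.py
python3 - <<'E'
from h import *
im,d=cams.grab_frame("top"); im2,_=cams.grab_frame("scene")
cv2.imwrite("pics/e.png",np.hstack([cv2.resize(im[80:310,290:450,::-1],(400,575)),cv2.resize(im2[220:420,180:319,::-1],(400,575))]))
E
```

```text
time: 12.78
tool_pos: [0.4655, -0.3413, 0.2397]
tool_rot: [-0.007, 0.993, 0.056, 0.104]
contact_force: [-0.2, 1.3, 0.7]
gripper_width: -0.002
F [-0.29 -0.01 -0.11] along key -0.05 [ 0.4662 -0.3403  0.2406]
```

View pics/e.png

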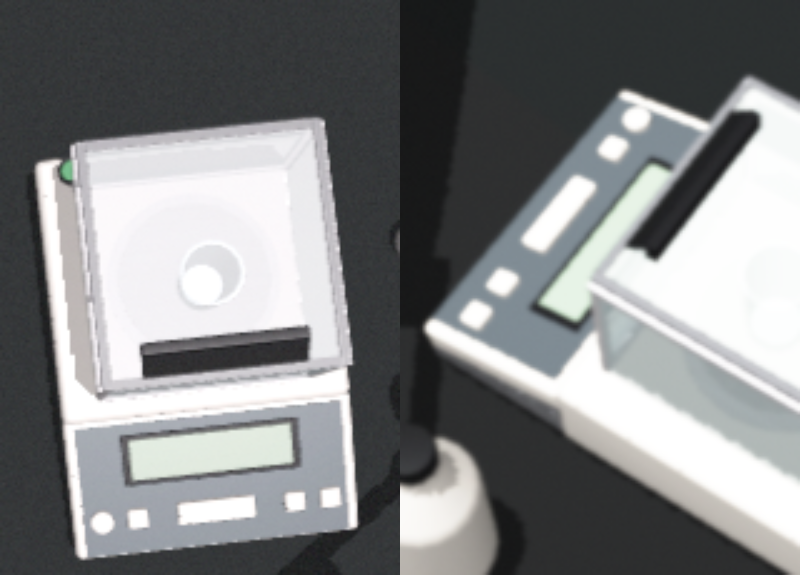

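The cover is flush, with its ridge at the front. All keys are up, the beaker stands, and the hand is clear. I'll check the ridge position numerically and hand in.

```bash
python3 - <<'E'
from h import *
O=np.array([.5898,-.0648]);X=np.array([.9934,.1145])
x=[(ray("top",290+u/2.5,80+v/2.5,.186)[:2]-O)@X for u,v in((140,344),(308,327))]; print(x)
if max(x)<0: print(job.job_done())
else: print("check")
E
```

```text
[np.float64(-0.006937469556314943), np.float64(-0.007623655237087035)]
the job is handed in; nothing more can be done
None
```

The draught-shield cover is shut and the tare key was pressed and let back up. I handed the job in at about 13.4 s of the 48 s.

- **Cover:** I pushed the finger ridge about 65 mm to the front with shut fingertips, until the tool stopped moving and the force rose to about 6 N. The last pictures show the cover flush with the shield. The ridge's rear face measured x ≈ -7 mm against the stated -5 mm when shut, which is within the camera error.
- **Tare key:** I pressed square to the console at the middle of the bar. The force rose from 0.6 to 1.6 to 3.1 N, which by the spring figures is about 3 mm down. I then withdrew along the same line, and the key looks up in the pictures.
- **Everything else:** The other keys look up, and the beaker stands on the pan. The bottle was not touched, and I kept well away from the jar and the weight. The hand ended clear, reading about 0 N.

Two things went wrong on the way:

- **First move refused:** the first move call was refused because rows need every key. I retyped it, and nothing had moved.
- **Ridge position:** the network's first ridge position was about 50 mm too far back, so I used my own pixel measurement instead.

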